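# Zero the spice grinder's click dial, set four clicks and lock it

### The arm

A 7-joint arm with a two-finger parallel gripper is mounted at the origin on a cart in front of the work surface, level with it; the furniture and walls round the work are solid. World frame = base frame: x ahead of the robot, y to its left, z up, the work surface at z = 0. Lengths are in mm, angles in rad, forces in N, time in s.
With the tool pointing down it reaches from about 400 to 875 mm from the base axis. Payload 4.4 kg.
Tool frame: the origin (TCP) lies at the very end of the fingers, on their centre line; the grasp point (between the pads) lies 19 mm behind it (ctrl.grip_depth is the distance from the TCP to the grasp point, in mm); z points along the fingers, x is the direction in which the jaws open and shut, and the axes are right-handed (so a half turn about z gives the same grasp; the last joint's range is limited). The gripper opens to 85 mm and grips with 20 to 120 N. Pads are 22 mm wide; open, the fingers measure 114 mm over their backs; the gripper's body (76 mm by 85 mm) begins 54 mm behind the grasp point. The pads swing forward as they close: fully open they stand 13 mm farther back than shut.
Start: joints at [1.238, 0.628, 0.038, 1.517, -0.027, 0.996, -0.02], TCP at [171.397, -627.009, 231.313] pointing down, gripper open.
Joint ranges: [-3.06, 3.06], [-0.37, 2.12], [-1.25, 1.32], [0.18, 2.47], [-1.1, 4.24], [0.23, 1.98], [-2.94, 2.94]. Speed limits (rad/s): [2.57, 2.57, 3.14, 3.14, 3.14, 3.14, 3.14].

### API

Orientations are given as [roll, pitch, yaw] about the fixed x, y, z axes, in that order (R = Rz(yaw) Ry(pitch) Rx(roll)).
In Python, from cell import ctrl gives the robot as it stands.
- The arm moves only by the shell command python3 -m creep 'ROWS'. ROWS is JSON, a list of rows, each an object with "hand": the opening, from 0 (shut) to 1 (fully open); "travel": the shift along the tool's x, y, z in cm, a list of three; "angular": the turn, a rotation vector about the tool's x, y, z in degrees, a list of three. In form: [{"hand": hand, "travel": [tx, ty, tz], "angular": [rx, ry, rz]}, ...]. A call has 1 to 20 rows; each row is the pose to reach, as a shift and turn from the pose measured when the call began, along the tool's axes at that moment; what a row does not reach only later rows make up. A row lasts 1/10 s, in which the tool goes at most 50 mm and 8.59 degrees, less where a joint would pass 70% of its speed; a pose out of reach is approached as far as the arm can. A call with a gripper value outside its range is refused whole. The fingers move at their own pace and stop on an object; the grip force is fixed at half the most. Time passes only in rows, so rows that repeat a pose let the fingers close. It gives the time, the measured TCP pose, the force and the opening at its end, in the units of the state.
- ctrl.read_state(): the state, without advancing time (a new reading comes with each control period).
- ctrl.get_image(name): name is "side" or "top"; returns a dict with "frame" (420x560x3 uint8, red, green, blue), "fx", "fy", "cx", "cy" (pixels), "origin" and "orientation" of the camera in the world. Camera axes: x right, y down, z forward; pixel columns grow to the right and rows downward; lengths in mm; the calibration is good to about 2 mm. A picture is of the moment at which its call begins. There is no depth.
- ctrl.finish_job(): hands the job in, once; it reports no verdict.
Trained networks look in the newest picture that a camera, given by its name, has taken for a name from the list of things; names that differ only in an ending like _2 or _b are one class to them, and where a whole thing is asked for, a point or a joint stands for the part that bears it (a point fixed in the world has none). Each returns a list of dicts, best first, with "confidence" (0 to 1); they miss things now and then, are a little off and sometimes report something else, mostly with a low value. They report only what shows in the picture. A call takes as long as a camera call.
- ctrl.regions_of(camera, thing): "region" (420x560 bool, what is visible of it).
- ctrl.spot_point(camera, thing): "at" ([x, y, z] in mm, in world coordinates, good to about 4 mm: a listed point, or the origin of a listed thing).
The state is a dict: "clock": time; "qpos": joint angles; "qd": joint speeds; "tau": joint torques, N m; "eef_pos": TCP position; "tool_rot": TCP orientation; "force": force on the tool from outside, world axes, zero at the start; "torque": the same for the moment, N m; "width": finger opening in mm.
Only numpy, scipy, OpenCV 4.12 (cv2) and the standard library are available. Lean on these libraries where they do the work, as an engineer would, in place of code of your own. Each camera call takes 0.05 s, during which the arm holds its last target. There are 200 camera calls.

### The job

The cap of the spice grinder's click dial has slipped on its shaft, so its white pointer line can no longer be trusted. Turn the dial gently anticlockwise (seen from above) until you feel it meet its zero stop, without forcing it there, then turn it back clockwise by exactly four clicks; only then slide the red lock tab fully home towards the dial and let go. Do not try the lock on any other setting, for its pin bends, and leave the jars beside the grinder where they stand.

Things in the scene. Friction and masses are not known exactly. Their poses are not given: they have to be found in the camera images.
- grinder: Fixed grey countertop spice grinder, base 130 x 370 mm, deck 55 mm above the table. Origin at table level under the dial's axis; x to the back, y to the left towards the amber hopper (54 mm radius, 156 mm high, centred 168 mm from the dial axis along +y), z up. The red lock tab is on the deck on the -y side.
- dial_grip (a point): Grip point of the black dial cap, on its upright axis 93 mm above the table. Its bar is 60 mm long along this point's x, 20 mm thick along its y (grip across this), 40 mm high, its top 15 mm above this point; round skirt below, 34 mm radius, top 24 mm below this point. White line on the -x end. Turns with the cap, which has slipped on the shaft by an unknown angle but holds fast now.
- zero_stop: Hidden inside the grinder: rubber-backed pin that stops the dial 2 degrees anticlockwise of notch 0; origin at the pin, 40 mm from the dial axis along the grinder's x. There the resisting torque does not fall off as at a ridge but passes 0.35 N m within 2 degrees and grows by about 0.09 N m a degree; 1 N m puts 25 N on the pin. It does not show how the cap stands to notch 0.
- lock_slide (a joint): Travel of the red lock tab towards the dial (along the grinder's +y): 0 m = unlocked (start), 0.012 m = fully home against its end stop. It slides at about 2.5 N and stays where it is left. It can pass 4 mm only when the dial is in notch 4, the fourth click from the zero stop.
- lock_tab (a point): Middle of the upright red lock tab: 30 mm wide (x), 12 mm thick (y), reaching from the deck to 11 mm above this point; its foot plate, 40 x 30 mm, is 13 to 18 mm below this point. Starts 105 mm from the dial axis on the grinder's -y side; axes as the grinder's. Push it along +y on its outer face, or pinch it.
- lock_nose: Hidden spring-backed pin of the lock inside the grinder, moves with the tab; origin 30 mm below the deck under the tab, its tip 57 mm from there along +y. It meets the dial's closed ring after 4 mm unless the dial is in notch 4.
- salt: Loose salt shaker, 44 mm across, 90 mm high, to the right of the grinder; origin at the centre of its underside, z up. Leave it.
- paprika: Loose red-brown spice bottle with yellow cap, 68 mm across, 210 mm high, to the right of the grinder; origin at the centre of its underside. Leave it.
- coffee: Loose dark jar with black cap, 68 mm across, 180 mm high, to the right of the grinder; origin at the centre of its underside. Leave it.
- dial_foot (a point): Where the dial's axis meets the deck. The dial has notches every 18 degrees, 0 (at the stop) to 7; it starts in notch 1, 2 or 3. A click is the way over one ridge into the next notch: just past a notch the dial resists with about 0.2 N m, less and less up to the ridge half-way, then pulls on with up to 0.2 N m till it drops into the next notch. Let go, it stays in its notch.

How it is judged (in metres and radians):
On the way, in this order (a step that is already met when the one before it is completed fails the run):
1. the dial is turned anticlockwise on to its zero stop (contact force between zero_stop and anything else above 1 N), for 0.05 s.
2. the lock tab is slid home (value of joint lock_slide above 0.01 m), for 0.2 s.
At the end, for the whole second after the job is handed in: The lock tab is at least 10 mm along its 12 mm travel, which is possible only with the dial on its fourth click; nothing presses on the zero stop (under 0.5 N); the salt shaker, spice bottle and dark jar stand within 30 mm of where they stood (value of joint lock_slide above 0.01 m and contact force between zero_stop and anything else below 0.5 N and distance of each of salt, paprika, coffee from where it was at the start of the episode below 0.03 m); the robot touches nothing.
It fails at once if the dial is forced against its zero stop (over 24 N on the stop) (contact force between zero_stop and anything else above 24 N).
It fails at once if the lock pin is pressed against the dial on a wrong setting (over 5 N on the pin) (contact force between lock_nose and anything else above 5 N).
It fails at once if the salt shaker, spice bottle or dark jar is shifted (more than 30 mm) (distance of any of salt, paprika, coffee from where it was at the start of the episode above 0.03 m).
It also fails if it takes over 72 s, if anything falls off the work surface, if the arm or the gripper's body presses on something with over 40 N, if the wrist force passes 120 N, or if a joint passes its speed limit or range.

## Working session

There is one attempt and no reset: what is moved stays moved. The work goes in short steps, Python scripts to look and compute and a shell command to move; the robot and the scene stay as the last step left them, time stands still between calls to the robot, and variables do not carry over. Pictures are saved under pics/ and viewed, about 8 in all and at most 12, crops included, and the job is handed in when it is done.

```bash
ls; mkdir -p pics; python3 - <<'E'
from cell import ctrl
import cv2,numpy as np
print({k:np.round(v,3) for k,v in ctrl.read_state().items()})
ims=[]
for c in("side","top"):
    d=ctrl.get_image(c); cv2.imwrite(f"pics/{c}0.png",d["frame"][:,:,::-1]); print(c,d["origin"],d["orientation"],d["fx"])
    for t in("grinder","dial_grip","lock_tab","salt","paprika","coffee","dial_foot"):
        print(c,t,[(np.round(r["at"],1),round(r["confidence"],2)) for r in ctrl.spot_point(c,t)[:2]])
E
```

```text
pics
{'clock': np.float64(0.0), 'qpos': array([ 1.238,  0.629,  0.038,  1.518, -0.027,  0.996, -0.02 ]), 'qd': array([-0.001,  0.   , -0.   , -0.001, -0.   , -0.001,  0.   ]), 'tau': array([ 1.0000e-03, -5.6339e+01,  1.2260e+00, -1.9344e+01,  1.1000e-02,
        1.1000e-02, -0.0000e+00]), 'eef_pos': array([ 171.226, -626.385,  230.38 ]), 'tool_rot': array([ 3.142e+00,  2.000e-03, -1.304e+00]), 'force': array([-0.459,  0.518, -0.205]), 'torque': array([-0.022,  0.022,  0.015]), 'width': np.float64(85.234)}
side [309.33999369 357.24807335 494.03618136] [-2.09380307  0.01996476 -2.8486914 ] 395.31584394645233
side grinder [(array([ 5.086e+02, -1.902e+02, -4.000e-01]), 0.96)]
side dial_grip [(array([ 534. , -515.2,    1.8]), 0.7), (array([ 504. , -189.4,   93.1]), 0.62)]
side lock_tab [(array([ 491.6, -294.2,   73.5]), 0.77)]
side salt [(array([ 531.6, -518.9,   -1.4]), 0.94)]
side paprika [(array([ 6.187e+02, -5.127e+02,  3.000e-01]), 0.64)]
side coffee [(array([ 448.6, -566.6,    1.7]), 0.65)]
side dial_foot [(array([ 510. , -191.5,   49.9]), 0.69), (array([ 491.1, -294.4,   71.2]), 0.52)]
top [ 353.35042079 -356.09331296 1004.87191026] [-2.95168239  0.02288664 -1.56088503] 449.2559657108399
top grinder [(array([ 505.2, -193.9,   -1.4]), 0.77)]
top dial_grip [(array([ 508.3, -193.5,   93.7]), 0.98)]
top lock_tab [(array([ 487.7, -294.1,   73.4]), 0.67)]
top salt [(array([ 533.2, -515.3,   -1.6]), 0.7)]
top paprika [(array([ 626.3, -513.2,   -1.4]), 0.96)]
top coffee [(array([ 451.7, -569.2,   -1.8]), 0.79)]
top dial_foot [(array([ 510.1, -191.5,   54.9]), 0.67), (array([ 449.1, -571.5,   -1.8]), 0.62)]
```

```bash
python3 - <<'E'
import cv2,numpy as np
a=cv2.imread("pics/side0.png");b=cv2.imread("pics/top0.png")
cv2.imwrite("pics/both0.png",cv2.resize(np.vstack([a,b]),(400,600)) if 0 else cv2.resize(np.hstack([a,b]),(800,300)))
E
```

```text
(no output)
```

View pics/top0.png

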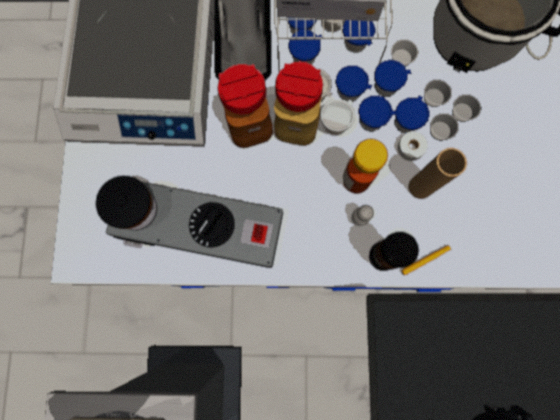

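View pics/side0.png

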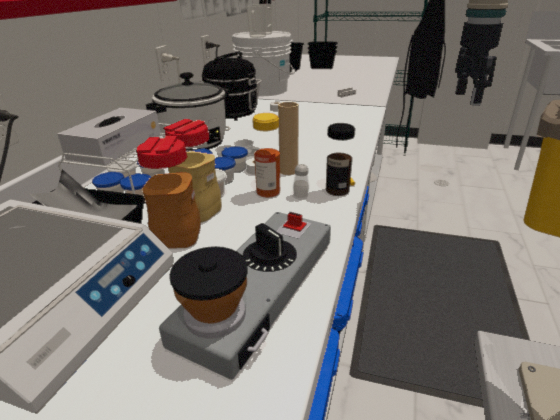

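```bash
python3 - <<'E'
import cv2,numpy as np
b=cv2.imread("pics/top0.png")[175:275,145:295]
cv2.imwrite("pics/crop0.png",cv2.resize(b,None,fx=5,fy=5,interpolation=cv2.INTER_CUBIC))
E
```

```text
(no output)
```

View pics/crop0.png

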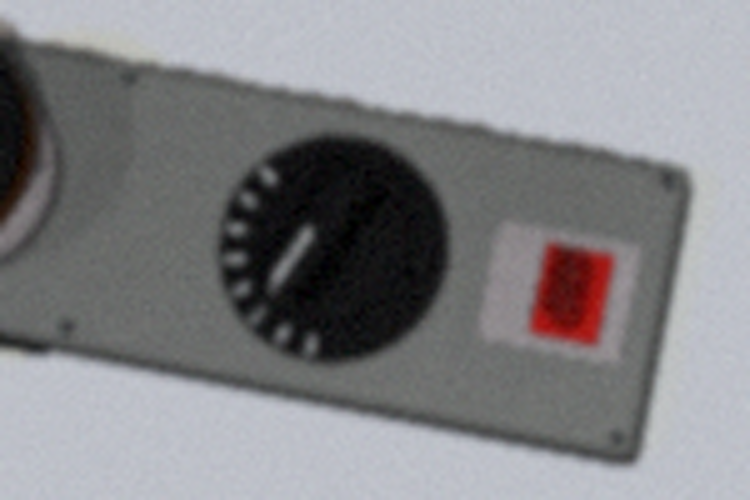

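```bash
cat > h.py <<'E'
from cell import ctrl
import numpy as np,cv2
from scipy.spatial.transform import Rotation as R
def unproj(d,u,v,z):
    r=R.from_euler('xyz',d["orientation"]).apply([(u-d["cx"])/d["fx"],(v-d["cy"])/d["fy"],1])
    o=np.array(d["origin"]);return o+r*(z-o[2])/r[2]
E
python3 - <<'E'
from h import *
d=ctrl.get_image("top")
P=lambda u,v,z:unproj(d,145+u/5,175+v/5,z)
a,b=P(308,232,108),P(272,288,108);print("line",a,b,np.degrees(np.arctan2(*(b-a)[1::-1])))
print("skirt c",P(333,248,69),P(220,248,69),P(447,248,69))
print("deck corners",P(685,170,55),P(632,458,55),P(130,77,55),P(67,327,55),"edge R",)
q=P(685,170,55)-P(632,458,55);print(np.degrees(np.arctan2(q[1],q[0])),np.hypot(*q[:2]))
q=P(20,40,55)-P(685,170,55);print('long',np.degrees(np.arctan2(-q[0],q[1])))
print("tab",P(572,295,84))
for k in range(3):
    d=ctrl.get_image("top")
    print([ (np.round(ctrl.spot_point("top",t)[0]["at"],1)) for t in("dial_grip","lock_tab","dial_foot","grinder")])
    ctrl.get_image("side")
    print([ [np.round(r["at"],1) for r in ctrl.spot_point("side",t)] for t in("dial_grip","lock_tab")])
E
```

```text
line [ 504.95452914 -192.12568909  108.        ] [ 481.88776046 -178.40457583  108.        ] 149.25398486102875
skirt c [ 504.74097347 -195.89402577   69.        ] [ 504.44362062 -147.81227801   69.        ] [ 505.04025345 -244.28738778   69.        ]
deck corners [ 541.99610424 -344.52797936   55.        ] [ 418.27645169 -323.15269902   55.        ] [ 582.13903677 -101.62415348   55.        ] [472.05449811 -80.48707049  55.        ] edge R
-9.802331933402522 125.552598689315
long -10.959713599868605
tab [ 483.22638952 -298.49924802   84.        ]
[array([ 511.3, -193.1,   96.7]), array([ 486.3, -296.6,   71.5]), array([ 510.4, -192.9,   56.8]), array([ 5.068e+02, -1.932e+02,  3.000e-01])]
[[array([ 505.8, -189.1,   95.7])], [array([ 488.4, -296.3,   73. ])]]
[array([ 507.2, -192.7,   96. ]), array([ 487.7, -295.5,   73.9]), array([ 508.9, -195.4,   58.3]), array([ 510.3, -190.7,   -1.1])]
[[array([ 505.7, -190.3,   94. ])], [array([ 488.8, -296. ,   73.4])]]
[array([ 508.3, -191.9,   94.4]), array([ 490.7, -295.1,   74.7]), array([ 512.7, -193.7,   55.1]), array([ 507.6, -194.3,    1.9])]
[[], [array([ 488.6, -295.2,   76.9])]]
```

```bash
python3 -m creep '[{"hand":1,"travel":[-8,-11,0],"angular":[0,0,11]},{"hand":1,"travel":[-8,-11,0],"angular":[0,0,11]},{"hand":1,"travel":[-8,-11,0],"angular":[0,0,11]},{"hand":1,"travel":[-16.5,-22,0],"angular":[0,0,23]},{"hand":1,"travel":[-16.5,-22,0],"angular":[0,0,23]},{"hand":1,"travel":[-16.5,-22,0],"angular":[0,0,23]},{"hand":1,"travel":[-25,-33,0],"angular":[0,0,35]},{"hand":1,"travel":[-25,-33,0],"angular":[0,0,35]},{"hand":1,"travel":[-25,-33,0],"angular":[0,0,35]},{"hand":0.7,"travel":[-32.9,-43.9,0],"angular":[0,0,46.3]},{"hand":0.7,"travel":[-32.9,-43.9,0],"angular":[0,0,46.3]},{"hand":0.7,"travel":[-32.9,-43.9,0],"angular":[0,0,46.3]},{"hand":0.7,"travel":[-32.9,-43.9,0],"angular":[0,0,46.3]},{"hand":0.7,"travel":[-32.9,-43.9,0],"angular":[0,0,46.3]},{"hand":0.7,"travel":[-32.9,-43.9,0],"angular":[0,0,46.3]}]'; python3 -c "
from h import *
print({k:np.round(v,3) for k,v in ctrl.read_state().items()})"
```

```text
clock: 3.55
eef_pos: [507.2, -195.3, 231.4]
tool_rot: [3.142, -0.001, -2.114]
force: [0.4, -1.1, 0.5]
width: 59.9
{'clock': np.float64(3.55), 'qpos': array([ 0.151,  0.485,  0.242,  1.821, -0.147,  0.853, -1.65 ]), 'qd': array([ 0.015, -0.002,  0.003,  0.003, -0.004,  0.001, -0.   ]), 'tau': array([-1.0640e+00, -4.5376e+01,  2.4940e+00, -1.7341e+01, -5.6000e-02,
       -6.0000e-03,  2.0000e-03]), 'eef_pos': array([ 507.245, -195.267,  231.378]), 'tool_rot': array([ 3.142e+00, -1.000e-03, -2.114e+00]), 'force': array([ 0.402, -1.09 ,  0.508]), 'torque': array([-0.012, -0.022,  0.004]), 'width': np.float64(59.876)}
```

```bash
python3 -m creep '[{"hand":0.7,"travel":[-0.2,0.1,4],"angular":[0,0,0]},{"hand":0.7,"travel":[-0.2,0.1,8],"angular":[0,0,0]},{"hand":0.7,"travel":[-0.2,0.1,11],"angular":[0,0,0]},{"hand":0.7,"travel":[-0.2,0.1,13],"angular":[0,0,0]},{"hand":0.7,"travel":[-0.2,0.1,14.5],"angular":[0,0,0]},{"hand":0.7,"travel":[-0.2,0.1,15.4],"angular":[0,0,0]},{"hand":0.7,"travel":[-0.2,0.1,15.4],"angular":[0,0,0]},{"hand":0.7,"travel":[-0.2,0.1,15.4],"angular":[0,0,0]}]'; python3 -c "
from h import *
f=[]
for c in ('top','side'):
  d=ctrl.get_image(c);i=d['frame'][:,:,::-1];f.append(i[150:290,140:300] if c=='top' else i[180:320,190:350])
cv2.imwrite('pics/g1.png',cv2.resize(np.hstack(f),None,fx=2.5,fy=2.5,interpolation=cv2.INTER_CUBIC))"
```

```text
clock: 4.35
eef_pos: [507.4, -194.1, 78.0]
tool_rot: [-3.141, -0.001, -2.115]
force: [0.4, -0.3, 0.5]
width: 59.8
```

View pics/g1.png

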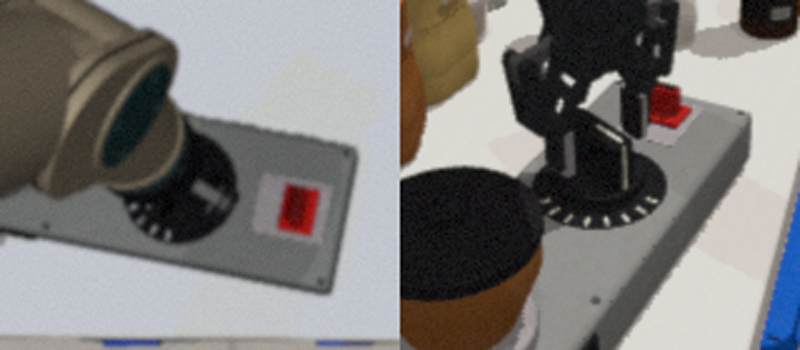

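The fingers straddle the bar: in the right half they sit at about (560,140) and (630,110), with the bar between at (600,145), aligned with its sides. Closing now.

```bash
python3 -m creep '[{"hand":0.1,"travel":[0,0,0],"angular":[0,0,0]},{"hand":0.1,"travel":[0,0,0],"angular":[0,0,0]},{"hand":0.1,"travel":[0,0,0],"angular":[0,0,0]},{"hand":0,"travel":[0,0,0],"angular":[0,0,0]},{"hand":0,"travel":[0,0,0],"angular":[0,0,0]},{"hand":0,"travel":[0,0,0],"angular":[0,0,0]},{"hand":0,"travel":[0,0,0],"angular":[0,0,0]},{"hand":0,"travel":[0,0,0],"angular":[0,0,0]}]'; echo "from h import *
s=ctrl.read_state()
print(np.round(s['eef_pos'],1),'yaw %.2f'%np.degrees(s['tool_rot'][2]),'F',np.round(s['force'],1),'T',np.round(s['torque'],3),s['width'],s['qpos'][6],np.round(s['tau'][6],3))" > st.py; python3 st.py
```

```text
clock: 5.25
eef_pos: [509.3, -192.2, 79.4]
tool_rot: [-3.139, 0.002, -2.114]
force: [1.1, 3.5, 6.7]
width: 19.0
[ 509.3 -192.2   79.4] yaw -121.11 F [1.1 3.5 6.7] T [ 0.699 -0.07  -0.192] 19.033700693908877 -1.5906005735076345 0.199
```

```bash
for i in 1; do python3 -m creep '[{"hand":0,"travel":[0,0,0],"angular":[0,0,-2]},{"hand":0,"travel":[0,0,0],"angular":[0,0,-4]},{"hand":0,"travel":[0,0,0],"angular":[0,0,-4]}]' >/dev/null; python3 st.py; python3 -m creep '[{"hand":0,"travel":[0,0,0],"angular":[0,0,-2]},{"hand":0,"travel":[0,0,0],"angular":[0,0,-4]},{"hand":0,"travel":[0,0,0],"angular":[0,0,-4]}]' >/dev/null; python3 st.py;  done
```

```text
[ 509.4 -192.1   79.4] yaw -117.02 F [0.9 0.7 0.5] T [-0.004  0.071 -0.084] 19.164733626255668 -1.5436344247293536 0.222
[ 509.4 -192.    79.4] yaw -112.91 F [0.6 0.3 0.5] T [0.024 0.031 0.091] 19.43519410754087 -1.496217358601621 0.077
```

```bash
python3 -m creep '[{"hand":0,"travel":[0,0,0],"angular":[0,0,-2]},{"hand":0,"travel":[0,0,0],"angular":[0,0,-4]},{"hand":0,"travel":[0,0,0],"angular":[0,0,-4]}]' >/dev/null; python3 st.py; python3 -m creep '[{"hand":0,"travel":[0,0,0],"angular":[0,0,-2]},{"hand":0,"travel":[0,0,0],"angular":[0,0,-3]},{"hand":0,"travel":[0,0,0],"angular":[0,0,-3]}]' >/dev/null; python3 st.py
```

```text
[ 509.4 -192.    79.4] yaw -108.79 F [0.  0.5 1.1] T [0.061 0.045 0.122] 19.10299220489685 -1.4488098956548545 0.014
[ 509.4 -191.9   79.4] yaw -105.71 F [ 0.7  1.5 -1. ] T [0.082 0.086 0.281] 19.209742075198907 -1.4133951845423673 -0.19
```

```bash
python3 -m creep '[{"hand":0,"travel":[0,0,0],"angular":[0,0,-1]},{"hand":0,"travel":[0,0,0],"angular":[0,0,-2]},{"hand":0,"travel":[0,0,0],"angular":[0,0,-2]}]' >/dev/null; python3 st.py
```

```text
[ 509.4 -191.9   79.4] yaw -103.71 F [0.1 1.1 0.9] T [ 0.1   -0.037 -0.011] 18.62073173443276 -1.390122966268747 0.104
```

```bash
python3 -m creep '[{"hand":0,"travel":[0,0,0],"angular":[0,0,-1]},{"hand":0,"travel":[0,0,0],"angular":[0,0,-2]},{"hand":0,"travel":[0,0,0],"angular":[0,0,-2]}]' >/dev/null; python3 st.py
```

```text
[ 509.5 -191.9   79.4] yaw -101.67 F [-0.   1.1  1.2] T [ 0.108 -0.046 -0.145] 19.147747111630533 -1.3666785893261628 0.154
```

```bash
python3 -m creep '[{"hand":0,"travel":[0,0,0],"angular":[0,0,-1]},{"hand":0,"travel":[0,0,0],"angular":[0,0,-2]},{"hand":0,"travel":[0,0,0],"angular":[0,0,-2]}]' >/dev/null; python3 st.py
```

```text
[ 509.5 -191.8   79.4] yaw -99.61 F [0.6 1.9 0.6] T [ 0.135 -0.068 -0.071] 18.75472244641981 -1.342972878928415 0.118
```

```bash
python3 -m creep '[{"hand":0,"travel":[0,0,0],"angular":[0,0,-1]},{"hand":0,"travel":[0,0,0],"angular":[0,0,-1]},{"hand":0,"travel":[0,0,0],"angular":[0,0,-1]}]' >/dev/null; python3 st.py
```

```text
[ 509.5 -191.8   79.4] yaw -98.60 F [0.4 2.  0.4] T [ 0.128 -0.052 -0.024] 18.933001607168958 -1.331252648155915 0.054
```

```bash
python3 -m creep '[{"hand":0,"travel":[0,0,0],"angular":[0,0,-2]},{"hand":0,"travel":[0,0,0],"angular":[0,0,-4]},{"hand":0,"travel":[0,0,0],"angular":[0,0,-4]}]' >/dev/null; python3 st.py; python3 -m creep '[{"hand":0,"travel":[0,0,0],"angular":[0,0,-2]},{"hand":0,"travel":[0,0,0],"angular":[0,0,-4]},{"hand":0,"travel":[0,0,0],"angular":[0,0,-4]}]' >/dev/null; python3 st.py
```

```text
[ 509.5 -191.8   79.4] yaw -94.48 F [0.6 1.5 1.4] T [ 0.179 -0.088 -0.029] 19.274869620411007 -1.2840789186137698 0.108
[ 509.5 -191.7   79.4] yaw -90.36 F [ 1.1  2.  -0.1] T [ 0.219 -0.092  0.191] 18.853359904695463 -1.2366049246293416 -0.005
```

```bash
python3 -m creep '[{"hand":0,"travel":[0,0,0],"angular":[0,0,-2]},{"hand":0,"travel":[0,0,0],"angular":[0,0,-4]},{"hand":0,"travel":[0,0,0],"angular":[0,0,-4]}]' >/dev/null; python3 st.py
```

```text
[ 509.5 -191.6   79.4] yaw -86.24 F [0.5 1.2 1.4] T [ 0.264 -0.032  0.265] 18.77578682080159 -1.1891775957713886 -0.143
```

```bash
python3 -m creep '[{"hand":0,"travel":[0,0,0],"angular":[0,0,-1]},{"hand":0,"travel":[0,0,0],"angular":[0,0,-2]},{"hand":0,"travel":[0,0,0],"angular":[0,0,-2]}]' >/dev/null; python3 st.py
```

```text
[ 509.5 -191.6   79.4] yaw -84.25 F [0.9 1.7 1.6] T [ 0.325 -0.181 -0.113] 18.884157523874475 -1.1659388647569133 0.204
```

```bash
python3 -m creep '[{"hand":0,"travel":[0,0,0],"angular":[0,0,-1]},{"hand":0,"travel":[0,0,0],"angular":[0,0,-2]},{"hand":0,"travel":[0,0,0],"angular":[0,0,-2]}]' >/dev/null; python3 st.py
```

```text
[ 509.5 -191.5   79.4] yaw -82.22 F [0.5 2.5 0.1] T [ 0.304 -0.074 -0.222] 19.24774051269579 -1.1424864905553214 0.296
```

```bash
python3 -m creep '[{"hand":0,"travel":[0,0,0],"angular":[0,0,-1]},{"hand":0,"travel":[0,0,0],"angular":[0,0,-1.5]},{"hand":0,"travel":[0,0,0],"angular":[0,0,-1.5]}]' >/dev/null; python3 st.py
```

```text
[ 509.5 -191.5   79.4] yaw -80.71 F [0.1 2.2 1.6] T [ 0.309 -0.14  -0.282] 19.056475368653395 -1.1249668886967819 0.374
```

```bash
python3 -m creep '[{"hand":0,"travel":[0,0,0],"angular":[0,0,-1]},{"hand":0,"travel":[0,0,0],"angular":[0,0,-1.5]},{"hand":0,"travel":[0,0,0],"angular":[0,0,-1.5]}]' >/dev/null; python3 st.py
```

```text
[ 509.5 -191.5   79.4] yaw -79.19 F [1.  2.  0.5] T [ 0.317 -0.166 -0.444] 18.990509590797274 -1.1073657633185168 0.455
```

```bash
for i in 1; do python3 -m creep '[{"hand":0,"travel":[0,0,0],"angular":[0,0,3]},{"hand":0,"travel":[0,0,0],"angular":[0,0,6]},{"hand":0,"travel":[0,0,0],"angular":[0,0,6]}]' >/dev/null; python3 st.py; 
python3 -m creep '[{"hand":0,"travel":[0,0,0],"angular":[0,0,3]},{"hand":0,"travel":[0,0,0],"angular":[0,0,5]},{"hand":0,"travel":[0,0,0],"angular":[0,0,5]}]' >/dev/null; python3 st.py; 
python3 -m creep '[{"hand":0,"travel":[0,0,0],"angular":[0,0,3]},{"hand":0,"travel":[0,0,0],"angular":[0,0,5]},{"hand":0,"travel":[0,0,0],"angular":[0,0,5]}]' >/dev/null; python3 st.py; 
python3 -m creep '[{"hand":0,"travel":[0,0,0],"angular":[0,0,3]},{"hand":0,"travel":[0,0,0],"angular":[0,0,5]},{"hand":0,"travel":[0,0,0],"angular":[0,0,5]}]' >/dev/null; python3 st.py; 
python3 -m creep '[{"hand":0,"travel":[0,0,0],"angular":[0,0,2]},{"hand":0,"travel":[0,0,0],"angular":[0,0,3]},{"hand":0,"travel":[0,0,0],"angular":[0,0,3]}]' >/dev/null; python3 st.py; 
python3 -m creep '[{"hand":0,"travel":[0,0,0],"angular":[0,0,2]},{"hand":0,"travel":[0,0,0],"angular":[0,0,3]},{"hand":0,"travel":[0,0,0],"angular":[0,0,3]}]' >/dev/null; python3 st.py; done
```

```text
[ 509.5 -191.6   79.4] yaw -85.11 F [-0.2  1.2  0.7] T [ 0.234 -0.099 -0.026] 18.950631984260372 -1.175899988896301 -0.184
[ 509.5 -191.6   79.4] yaw -90.06 F [0.3 0.8 0.4] T [ 0.156 -0.022  0.108] 19.314278241209276 -1.233149751998584 -0.229
[ 509.5 -191.7   79.4] yaw -95.06 F [ 1.4  2.  -0.2] T [ 0.196 -0.094 -0.001] 19.514362737579667 -1.2907074524954405 -0.125
[ 509.5 -191.9   79.4] yaw -100.09 F [2.  1.4 0.5] T [ 0.094 -0.055 -0.237] 19.056479715173467 -1.3484679563438693 0.07
[ 509.5 -191.9   79.4] yaw -103.14 F [ 1.4  1.1 -0.2] T [ 0.119 -0.113 -0.159] 19.34644620908494 -1.3835970542792064 0.15
[ 509.4 -191.9   79.4] yaw -106.15 F [0.6 0.7 0.9] T [0.037 0.008 0.13 ] 19.00018393557879 -1.4183727942699342 -0.197
```

```bash

python3 -m creep '[{"hand":0,"travel":[0,0,0],"angular":[0,0,3]},{"hand":0,"travel":[0,0,0],"angular":[0,0,6]},{"hand":0,"travel":[0,0,0],"angular":[0,0,6]}]' >/dev/null; python3 st.py; 
python3 -m creep '[{"hand":0,"travel":[0,0,0],"angular":[0,0,3]},{"hand":0,"travel":[0,0,0],"angular":[0,0,6]},{"hand":0,"travel":[0,0,0],"angular":[0,0,6]}]' >/dev/null; python3 st.py; 
python3 -m creep '[{"hand":0,"travel":[0,0,0],"angular":[0,0,3]},{"hand":0,"travel":[0,0,0],"angular":[0,0,6]},{"hand":0,"travel":[0,0,0],"angular":[0,0,6]}]' >/dev/null; python3 st.py; 
python3 -m creep '[{"hand":0,"travel":[0,0,0],"angular":[0,0,3]},{"hand":0,"travel":[0,0,0],"angular":[0,0,6]},{"hand":0,"travel":[0,0,0],"angular":[0,0,6]}]' >/dev/null; python3 st.py; 
python3 -m creep '[{"hand":0,"travel":[0,0,0],"angular":[0,0,3]},{"hand":0,"travel":[0,0,0],"angular":[0,0,5]},{"hand":0,"travel":[0,0,0],"angular":[0,0,5]}]' >/dev/null; python3 st.py; 
python3 -m creep '[{"hand":0,"travel":[0,0,0],"angular":[0,0,3]},{"hand":0,"travel":[0,0,0],"angular":[0,0,5]},{"hand":0,"travel":[0,0,0],"angular":[0,0,5]}]' >/dev/null; python3 st.py
```

```text
[ 509.4 -192.    79.4] yaw -112.17 F [0.9 1.4 0.7] T [ 0.041  0.018 -0.044] 19.1454892118628 -1.487682905615621 -0.215
[ 509.3 -192.1   79.4] yaw -118.17 F [-0.5  0.9  1. ] T [ 0.032 -0.052 -0.108] 18.97320897731662 -1.5567907653394062 -0.054
[ 509.3 -192.2   79.4] yaw -124.06 F [1.  0.4 1.5] T [-0.006  0.017  0.147] 18.99399484812619 -1.6249129169287935 -0.348
[ 509.2 -192.3   79.4] yaw -129.96 F [0.3 0.7 1.1] T [-0.05   0.076 -0.056] 19.04297067902127 -1.6932712922122553 -0.184
[ 509.1 -192.3   79.4] yaw -134.93 F [0.4 0.8 1.6] T [ 0.04   0.037 -0.149] 19.407142431447514 -1.7508993785318727 -0.009
[ 509.  -192.4   79.4] yaw -139.89 F [0.5 1.3 0.6] T [ 0.008  0.101 -0.038] 18.96868277256614 -1.8087825646917324 -0.088
```

```bash

python3 -m creep '[{"hand":0,"travel":[0,0,0],"angular":[0,0,3]},{"hand":0,"travel":[0,0,0],"angular":[0,0,5]},{"hand":0,"travel":[0,0,0],"angular":[0,0,5]}]' >/dev/null; python3 st.py; 
python3 -m creep '[{"hand":0,"travel":[0,0,0],"angular":[0,0,3]},{"hand":0,"travel":[0,0,0],"angular":[0,0,5]},{"hand":0,"travel":[0,0,0],"angular":[0,0,5]}]' >/dev/null; python3 st.py; 
python3 -m creep '[{"hand":0,"travel":[0,0,0],"angular":[0,0,3]},{"hand":0,"travel":[0,0,0],"angular":[0,0,5]},{"hand":0,"travel":[0,0,0],"angular":[0,0,5]}]' >/dev/null; python3 st.py; 
python3 -m creep '[{"hand":0,"travel":[0,0,0],"angular":[0,0,1]},{"hand":0,"travel":[0,0,0],"angular":[0,0,2]},{"hand":0,"travel":[0,0,0],"angular":[0,0,2]}]' >/dev/null; python3 st.py
```

```text
[ 509.  -192.4   79.4] yaw -144.87 F [0.2 0.4 1.7] T [-0.068  0.199  0.066] 19.104759645707507 -1.867077605533286 -0.18
[ 508.9 -192.5   79.4] yaw -149.88 F [-0.1  0.8  1.4] T [-0.04   0.185 -0.027] 19.0969012603481 -1.925888270873503 -0.11
[ 508.8 -192.4   79.4] yaw -154.90 F [0.3 0.3 1. ] T [ 0.002  0.146 -0.138] 19.086776102638353 -1.9851648926039207 0.042
[ 508.8 -192.4   79.4] yaw -156.95 F [-0.5  0.1  1.2] T [-0.018  0.141 -0.276] 19.35225791930792 -2.0094463050454863 0.191
```

```bash

python3 -m creep '[{"hand":0,"travel":[0,0,0],"angular":[0,0,1]},{"hand":0,"travel":[0,0,0],"angular":[0,0,1]},{"hand":0,"travel":[0,0,0],"angular":[0,0,1]}]' >/dev/null; python3 st.py; 
python3 -m creep '[{"hand":0,"travel":[0,0,0],"angular":[0,0,0.5]},{"hand":0,"travel":[0,0,0],"angular":[0,0,0.5]}]' >/dev/null; python3 st.py
```

```text
[ 508.8 -192.5   79.4] yaw -157.93 F [-0.8  0.5  1.4] T [-0.001  0.227 -0.036] 19.095041090899294 -2.021244937715352 0.033
[ 508.7 -192.5   79.4] yaw -158.43 F [-1.   0.9  0.7] T [-0.013  0.206  0.122] 19.138429645593064 -2.02717118161686 -0.1
```

```bash

python3 -m creep '[{"hand":0.3,"travel":[0,0,0],"angular":[0,0,-0.3]},{"hand":0.5,"travel":[0,0,0],"angular":[0,0,-0.3]},{"hand":0.6,"travel":[0,0,0],"angular":[0,0,-0.3]},{"hand":0.6,"travel":[0,0,0],"angular":[0,0,-0.3]},{"hand":0.6,"travel":[0,0,0],"angular":[0,0,-0.3]},{"hand":0.6,"travel":[0,0,-3],"angular":[0,0,-0.3]},{"hand":0.6,"travel":[0,0,-7],"angular":[0,0,-0.3]},{"hand":0.6,"travel":[0,0,-11],"angular":[0,0,-0.3]},{"hand":0.6,"travel":[0,0,-11],"angular":[0,0,-0.3]}]' ; python3 st.py;  python3 - <<'E'
from h import *
d=ctrl.get_image("side"); i=d['frame'][180:300,200:360,::-1]
cv2.imwrite('pics/s2.png',cv2.resize(i,None,fx=5,fy=5,interpolation=cv2.INTER_CUBIC))
for k in range(3):
    ctrl.get_image("side");print([(np.round(r["at"],1)) for r in ctrl.spot_point("side","lock_tab")])
E
```

```text
clock: 15.95
eef_pos: [511.5, -194.1, 194.3]
tool_rot: [-3.133, 0.009, -2.76]
force: [-0.2, -0.7, -0.1]
width: 50.9
[ 511.5 -194.1  194.3] yaw -158.14 F [-0.2 -0.7 -0.1] T [ 0.012 -0.078 -0.021] 50.88578856355729 -2.1096735257492703 -0.177
[array([ 487.4, -297.7,   73.2])]
[array([ 487.9, -294.7,   72.8])]
[array([ 490.9, -295.9,   72.7]), array([ 533.2, -516.4,    0.9])]
```

View pics/s2.png

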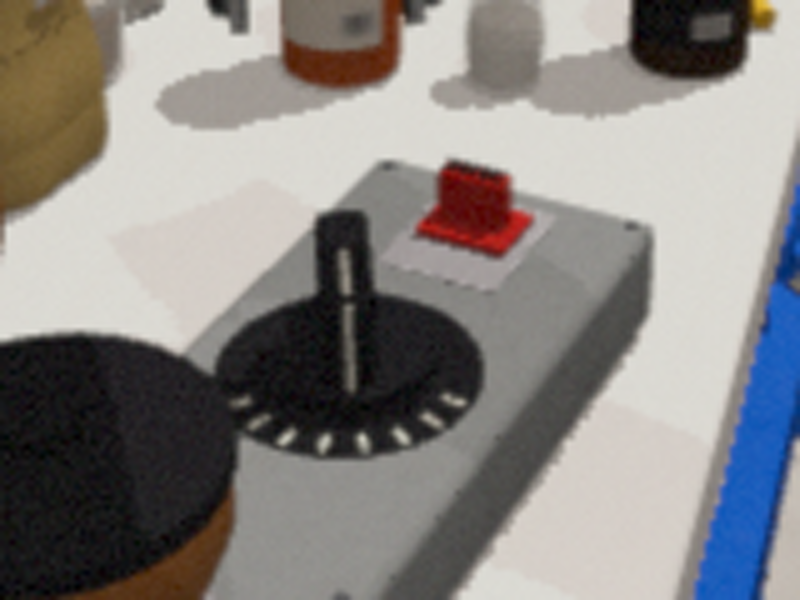

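```bash

python3 -m creep '[{"hand":0.3,"travel":[3,-4,0],"angular":[0,0,-8]},{"hand":0,"travel":[5,-8,0],"angular":[0,0,-16]},{"hand":0,"travel":[7.9,-12,0],"angular":[0,0,-24]},{"hand":0,"travel":[7.9,-12,0],"angular":[0,0,-32]},{"hand":0,"travel":[7.9,-12,0],"angular":[0,0,-40]},{"hand":0,"travel":[7.9,-12,0],"angular":[0,0,-48]},{"hand":0,"travel":[7.9,-12,0],"angular":[0,0,-55]},{"hand":0,"travel":[7.9,-12,0],"angular":[0,0,-57.6]},{"hand":0,"travel":[7.9,-12,0],"angular":[0,0,-57.6]},{"hand":0,"travel":[7.9,-12,0],"angular":[0,0,-57.6]},{"hand":0,"travel":[7.9,-12,0],"angular":[0,0,-57.6]}]' ; python3 st.py;  python3 - <<'E'
from h import *
d=ctrl.get_image("side")
P=lambda u,v,z:unproj(d,200+u/5,180+v/5,z)
a,b=P(345,250,108),P(347,297,108);print(a,b,np.degrees(np.arctan2(*(b-a)[1::-1])))
E
```

```text
clock: 17.4
eef_pos: [478.9, -332.7, 187.7]
tool_rot: [3.141, -0.0, -1.755]
force: [-1.0, 0.0, 0.6]
width: -0.0
[ 478.9 -332.7  187.7] yaw -100.58 F [-1.   0.   0.6] T [ 0.029 -0.004  0.037] -0.048742333130765154 -1.0903217813234565 -0.005
[ 507.92409294 -192.52253954  108.        ] [ 498.08293457 -165.2018654   108.        ] 109.8094870952359
```

```bash

python3 -m creep '[{"hand":0,"travel":[0.3,-0.4,4],"angular":[0,0,0]},{"hand":0,"travel":[0.3,-0.4,8],"angular":[0,0,0]},{"hand":0,"travel":[0.3,-0.4,10.5],"angular":[0,0,0]},{"hand":0,"travel":[0.3,-0.4,11.9],"angular":[0,0,0]},{"hand":0,"travel":[0.3,-0.4,11.9],"angular":[0,0,0]},{"hand":0,"travel":[0.3,-0.4,11.9],"angular":[0,0,0]}]' ; python3 st.py;  python3 - <<'E'
from h import *
d=ctrl.get_image("side"); i=d['frame'][160:280,200:360,::-1]
cv2.imwrite('pics/s3.png',cv2.resize(i,None,fx=5,fy=5,interpolation=cv2.INTER_CUBIC))
E
```

```text
clock: 18.05
eef_pos: [482.9, -336.9, 69.6]
tool_rot: [-3.141, -0.001, -1.755]
force: [0.9, -0.5, 0.9]
width: 0.1
[ 482.9 -336.9   69.6] yaw -100.57 F [ 0.9 -0.5  0.9] T [-0.048 -0.003 -0.066] 0.07022377804570575 -1.0629819992483134 -0.0
```

View pics/s3.png

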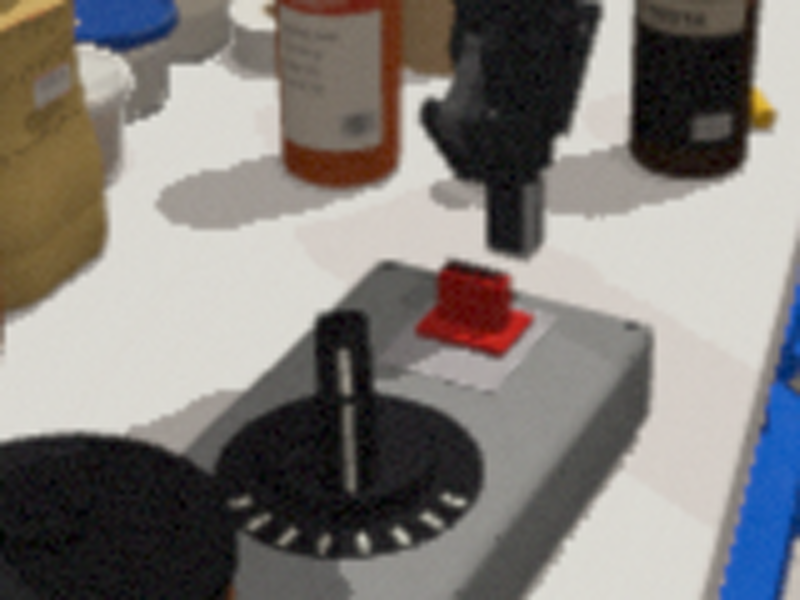

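```bash

python3 -m creep '[{"hand":0,"travel":[-0.5,0,0.1],"angular":[0,0,0]},{"hand":0,"travel":[-1,0,0.2],"angular":[0,0,0]},{"hand":0,"travel":[-1.5,0,0.2],"angular":[0,0,0]},{"hand":0,"travel":[-1.5,0,0.2],"angular":[0,0,0]}]' >/dev/null; python3 st.py
python3 -m creep '[{"hand":0,"travel":[-0.2,0,0],"angular":[0,0,0]},{"hand":0,"travel":[-0.4,0,0],"angular":[0,0,0]},{"hand":0,"travel":[-0.4,0,0],"angular":[0,0,0]}]' >/dev/null; python3 st.py
```

```text
[ 486.6 -320.9   68.5] yaw -100.47 F [ 0.1 -0.6  0.2] T [ 0.025 -0.045  0.002] -0.18833376290668155 -1.082052768680973 -0.046
[ 487.4 -316.6   68.5] yaw -100.45 F [0.2 0.3 0.3] T [ 0.033  0.009 -0.001] 0.09590984862878173 -1.0873001192474356 -0.018
```

```bash

python3 -m creep '[{"hand":0,"travel":[-0.2,0,0],"angular":[0,0,0]},{"hand":0,"travel":[-0.2,0,0],"angular":[0,0,0]}]' >/dev/null; python3 st.py
python3 -m creep '[{"hand":0,"travel":[-0.2,0,0],"angular":[0,0,0]},{"hand":0,"travel":[-0.2,0,0],"angular":[0,0,0]}]' >/dev/null; python3 st.py
python3 -m creep '[{"hand":0,"travel":[-0.2,0,0],"angular":[0,0,0]},{"hand":0,"travel":[-0.2,0,0],"angular":[0,0,0]}]' >/dev/null; python3 st.py
```

```text
[ 487.8 -314.6   68.4] yaw -100.44 F [ 0.5  0.1 -0.3] T [ 0.03   0.023 -0.043] 0.3173637725020108 -1.0900170086628647 -0.017
[ 488.  -313.2   68.4] yaw -100.47 F [-0.2 -2.6 -1.5] T [-0.328  0.081 -0.023] -0.14581517781919 -1.092679361227021 -0.012
[ 488.3 -311.5   68.5] yaw -100.48 F [-0.3 -3.2 -0.8] T [-0.53   0.137 -0.034] -0.30121252080607047 -1.0954043064020176 -0.013
```

```bash

python3 -m creep '[{"hand":0,"travel":[-0.15,0,0],"angular":[0,0,0]},{"hand":0,"travel":[-0.15,0,0],"angular":[0,0,0]}]' >/dev/null; python3 st.py
python3 -m creep '[{"hand":0,"travel":[-0.1,0,0],"angular":[0,0,0]},{"hand":0,"travel":[-0.1,0,0],"angular":[0,0,0]}]' >/dev/null; python3 st.py
```

```text
[ 488.6 -310.    68.5] yaw -100.47 F [-0.2 -2.1  0.1] T [-0.496  0.034 -0.04 ] -0.21822112417677897 -1.097460678554927 -0.009
[ 488.8 -308.8   68.4] yaw -100.47 F [-0.6 -2.  -0.6] T [-0.474  0.135 -0.005] 0.1385355315104419 -1.098793464416244 -0.004
```

```bash

python3 -m creep '[{"hand":0,"travel":[-0.1,0,0],"angular":[0,0,0]},{"hand":0,"travel":[-0.1,0,0],"angular":[0,0,0]}]' >/dev/null; python3 st.py
```

```text
[ 489.1 -307.6   68.4] yaw -100.45 F [-0.4 -2.  -0.8] T [-0.391  0.127 -0.008] -0.09911226326246991 -1.100150920273678 -0.004
```

```bash

python3 -m creep '[{"hand":0,"travel":[-0.1,0,0],"angular":[0,0,0]},{"hand":0,"travel":[-0.1,0,0],"angular":[0,0,0]}]' >/dev/null; python3 st.py
```

```text
[ 489.3 -306.3   68.4] yaw -100.44 F [-1.1 -2.  -0.2] T [-0.449  0.096 -0.031] -0.010321676946557497 -1.1015077907935875 -0.003
```

```bash

python3 -m creep '[{"hand":0,"travel":[-0.2,0,0],"angular":[0,0,0]},{"hand":0,"travel":[-0.2,0,0],"angular":[0,0,0]}]' >/dev/null; python3 st.py
python3 -m creep '[{"hand":0,"travel":[-0.2,0,0],"angular":[0,0,0]},{"hand":0,"travel":[-0.2,0,0],"angular":[0,0,0]}]' >/dev/null; python3 st.py
python3 -m creep '[{"hand":0,"travel":[-0.1,0,0],"angular":[0,0,0]},{"hand":0,"travel":[-0.1,0,0],"angular":[0,0,0]}]' >/dev/null; python3 st.py
python3 -m creep '[{"hand":0,"travel":[-0.1,0,0],"angular":[0,0,0]},{"hand":0,"travel":[-0.1,0,0],"angular":[0,0,0]}]' >/dev/null; python3 st.py
```

```text
[ 489.8 -303.9   68.5] yaw -100.41 F [-1.  -1.9  0.2] T [-0.393  0.107  0.003] 0.048028782184374556 -1.1042354073838894 -0.012
[ 490.  -302.4   68.5] yaw -100.42 F [-0.2 -4.1 -1.7] T [-0.868  0.135 -0.048] 0.028280683929690173 -1.1070082055911292 -0.005
[ 490.1 -302.4   68.5] yaw -100.46 F [-1.  -4.4 -2.1] T [-1.092  0.232 -0.074] 0.03781440303982911 -1.1084098277997352 -0.001
[ 490.  -302.4   68.5] yaw -100.50 F [-1.4 -4.8 -2.5] T [-1.153  0.21  -0.002] -0.27294486139372004 -1.1098825704267867 -0.001
```

```bash

python3 -m creep '[{"hand":0,"travel":[-0.4,0,0],"angular":[0,0,0]},{"hand":0,"travel":[-0.4,0,0],"angular":[0,0,0]},{"hand":0,"travel":[-0.4,0,0],"angular":[0,0,0]}]' >/dev/null; python3 st.py
python3 -m creep '[{"hand":0,"travel":[0.5,0,0],"angular":[0,0,0]},{"hand":0,"travel":[2,0,0],"angular":[0,0,0]},{"hand":0,"travel":[3,0,0],"angular":[0,0,0]},{"hand":0,"travel":[3,0,-3],"angular":[0,0,0]},{"hand":0,"travel":[3,0,-8],"angular":[0,0,0]},{"hand":0,"travel":[3,0,-12],"angular":[0,0,0]},{"hand":0,"travel":[3,0,-12],"angular":[0,0,0]},{"hand":0,"travel":[3,0,-12],"angular":[0,0,0]},{"hand":0,"travel":[3,0,-12],"angular":[0,0,0]}]'; python3 - <<'E'
from h import *
for k in range(4):
    d=ctrl.get_image("side");print([(np.round(r["at"],1)) for r in ctrl.spot_point("side","lock_tab")][:1],[np.round(ctrl.spot_point("side",t)[0]["at"],0) for t in("salt","coffee","paprika")])
i=d['frame'][160:280,200:360,::-1]
cv2.imwrite('pics/s4.png',cv2.resize(i,None,fx=5,fy=5,interpolation=cv2.INTER_CUBIC))
E
```

```text
[ 490.1 -302.2   68.6] yaw -100.63 F [-2.5 -9.5 -3.3] T [-2.119  0.37  -0.043] 0.19397272534367116 -1.1152243139300373 0.002
clock: 22.2
eef_pos: [483.4, -330.0, 187.9]
tool_rot: [-3.14, -0.008, -1.756]
force: [-0.1, -0.3, -0.1]
width: -0.3
[array([ 489.8, -283.8,   72. ])] [array([ 531., -516.,    1.]), array([ 446., -566.,    3.]), array([ 620., -512.,    1.])]
[array([ 492.9, -283.4,   72.4])] [array([ 533., -516.,    0.]), array([ 447., -566.,    6.]), array([ 623., -514.,   -0.])]
[array([ 493.1, -280.4,   73.6])] [array([ 531., -518.,    3.]), array([ 445., -566.,    3.]), array([ 620., -511.,    2.])]
[array([ 490.3, -281.7,   73.4])] [array([ 506., -190.,   94.]), array([ 447., -567.,    1.]), array([ 619., -514.,   -0.])]
```

View pics/s4.png

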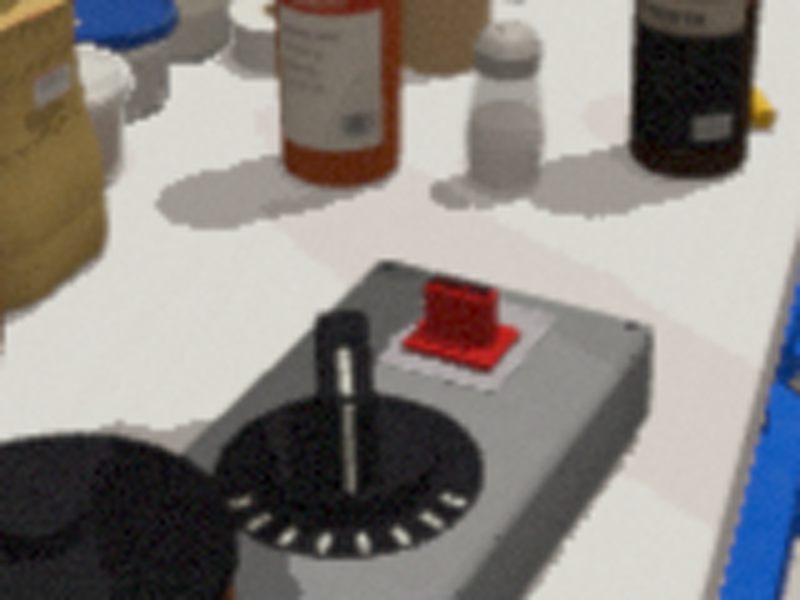

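The tab at (460,320) has moved towards the dial. By the network it moved from y≈-296 to -282, which matches the full travel. The jars are unmoved and the arm is clear.

```bash
python3 -c "
from cell import ctrl
print(ctrl.finish_job())"
```

```text
the job is handed in; nothing more can be done
None
```

The dial is on its fourth click and the red lock tab is fully home. I handed the job in at about 22 s; no verdict was reported.

- **Zero stop:** I turned the dial anticlockwise over two ridges. Past the third notch, the torque kept rising instead of falling off, to about 0.45 N m. That puts roughly 11 N on the stop, under the 24 N limit.
- **Four clicks:** I turned back clockwise from notch 0, at a tool yaw of about -86°, to notch 4 at about -158°. At the end the torque changed sign, as it does in a notch. The notch spacing agreed with 18°.
- **Lock tab:** I pushed the tab with the fingers shut. It slid at 2–3 N, with no rise in force at 4 mm. It then stopped firmly after about 11–12 mm, and holding 9–10 N against it moved it no further.
- **Last checks:** The camera network puts the tab about 13–14 mm closer to the dial; its true travel is 12 mm, and the network is good to about 4 mm. The jars were seen where they began, within a few mm. One salt detection in the last frame wrongly reported the dial; the three before it agreed. The arm stands clear at 188 mm with no force on the tool.
- **Disagreement:** The white line measured at about 110° in the side image, against about 113° expected from the turn. I put this down to picking pixels by hand.

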